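# Slide a sample plate out over the end of its ledge

## Robot

A 6-joint arm with a two-finger parallel gripper is mounted at the origin on a cart in front of the work surface, level with it; the furniture and walls round the work are solid. World frame = base frame: x ahead of the robot, y to its left, z up, the work surface at z = 0. Lengths are in m, angles in rad, forces in N, time in s.
With the tool pointing down it reaches from about 0.375 to 0.925 m from the base axis. Payload 5.7 kg.
Tool frame: the origin (TCP) lies at the centre of the arm's flange, where the gripper is bolted on; the fingertips stand 182 mm ahead of it and the grasp point (between the pads) lies 163 mm ahead of it (nose_length is the distance from the TCP to the fingertips, in m); y points along the fingers, x is the direction in which the jaws open and shut, and the axes are right-handed (so a half turn about y gives the same grasp; the last joint's range is limited). The gripper opens to 88 mm and grips with 3 to 60 N. Pads are 20 mm wide; open, the fingers measure 115 mm over their backs; the gripper's body (75 mm by 178 mm) begins 61 mm behind the grasp point.
Start: joints at [-1.237, 0.359, 1.51, -0, 1.272, -0.115], TCP at [0.26, -0.541, 0.405] pointing down, gripper open.
Joint ranges: [-2.97, 2.97], [-1.01, 2.36], [0.21, 2.38], [-0.96, 4.11], [0.2, 2.71], [-2.98, 2.98]. Speed limits (rad/s): [2.39, 2.39, 3.14, 3.14, 3.14, 3.14].

## Interface

Orientations are given as a unit quaternion [x, y, z, w].
In Python, from plant import * gives the robot as it stands. The module is installed in compiled form; this text tells all that it offers.
- The arm moves only by the tool jog_arm, never from a script. Its argument "commands" is one flat list of numbers, 5 for each row, row after row: the gripper's target within -1 to 1 (shut at 1, half-way at 0, fully open at -1), then the shift along the tool's x, y, z in mm, then the turn about the tool's y in degrees. A call has 1 to 20 rows; each row is the pose to reach, as a shift and turn from the pose commanded when the call began, along the tool's axes at that moment; what a row does not reach only later rows make up. A row lasts 1/12 s, in which the tool goes at most 41.7 mm and 7.16 degrees, less where a joint would pass 70% of its speed; a pose out of reach is approached as far as the arm can. A call with a gripper value outside its range is refused whole. The fingers move at their own pace and stop on an object; "newtons" is the grip in N (left out, the last holds). Time passes only in rows, so rows that repeat a pose let the fingers close. It gives the time, the measured TCP pose, the force and the opening at its end, in the units of the state.
- get_state(): the state, without advancing time (a new reading comes with each control period).
- snapshot(name): name is "scene" or "top"; returns the picture (400x640x3 uint8, red, green, blue); there is no depth.
- camera_info(name): a dict with "fx", "fy", "cx", "cy" (pixels), "R" (3x3) and "t" (3): a world point X has camera coordinates R X + t. Camera axes: x right, y down, z forward; pixel columns grow to the right and rows downward; lengths in m; the calibration is good to about 2 mm. A picture is of the moment at which its call begins. camera_info takes no time and is no camera call.
- close_job(): hands the job in, once; it reports no verdict.
Trained networks look in the newest picture that a camera, given by its name, has taken for a name from the list of things; names that differ only in an ending like _2 or _b are one class to them, and where a whole thing is asked for, a point or a joint stands for the part that bears it (a point fixed in the world has none). Each returns a list of dicts, best first, with "p" (0 to 1); they miss things now and then, are a little off and sometimes report something else, mostly with a low value. They report only what shows in the picture. A call takes as long as a camera call.
- regions_of(query, camera): "region" (400x640 bool, what is visible of it) and "position" ([column, row] in pixels, amid what is visible of it).
- tip_of(query, camera): "position" ([column, row] in pixels: a listed point, or the origin of a listed thing).
The state is a dict: "time_s": time; "joints": joint angles; "joint_vel": joint speeds; "tau": joint torques, N m; "ee_pos": TCP position; "tool_rot": TCP orientation; "contact_force": force on the tool from outside, world axes, zero at the start; "ft_torque": the same for the moment, N m; "width": opening from 0.0 (shut) to 1.0 (fully open).
Only numpy, scipy, OpenCV 4.12 (cv2) and the standard library are available. Lean on these libraries where they do the work, as an engineer would, in place of code of your own. Each camera call takes 0.05 s, during which the arm holds its last target. There are 200 camera calls.

## Task

The wide metal plate lying on the raised ledge is too broad to pick up, so push it with the fingertips: bring its long side flat against the ledge's fence and slide it along to the right, toward the microscope, until the whole of its hole has come clear beyond the ledge's right-hand end, so that its edge stands out there to be gripped later. At least two thirds of the plate's length must still rest on the ledge; do not lift or tip the plate. Leave the small things standing round the ledge where they are.

Things in the scene. Friction and masses are not known exactly. Their poses are not given: they have to be found in the camera images.
- ledge: Grey raised ledge fastened to the bench. Origin: on the bench under its middle. y runs along it, -y to the right-hand end (microscope side); +x away from the robot. Flat top 50 mm above the bench, x = -70 to +52 mm, y = -130 to +130 mm. At x = +52 to +60 mm a fence runs the whole length, 12 mm above the top. Both ends and the robot's side are open. It stands on two feet.
- ledge_end (a point): Top of the ledge's right-hand end (its -y end), at y = -130 mm of the ledge; axes as the ledge's.
- plate: Loose flat aluminium plate, 96 mm (its x) by 130 mm (its y) by 6 mm thick, about 0.2 kg, lying flat on the ledge a little away from the fence and slightly askew. Origin: centre of its underside. Its -y end, the one with the hole, faces the ledge's right-hand end. It slides with ordinary friction.
- plate_hole (a point): Centre of the plate's only hole, 14 mm across, right through, level with the plate's upper face; midway across the width and 20 mm in from the -y end.
- gear: small steel spur gear lying flat, 33 mm across, 16 mm high, on the bench on the robot's side of the ledge. Origin: centre of its underside. Not to be disturbed.
- bushing: small bronze flanged bushing, 32 mm across, 24 mm high, on the bench on the robot's side of the ledge. Origin: centre of its underside. Not to be disturbed.
- vial_3: screw-cap sample vial, 22 mm across, 54 mm high, standing on the bench behind the fence. Origin: centre of its underside. Not to be disturbed.
- bolt: short steel bolt lying on its side, 36 mm long, 13 mm high, lying on the bench behind the fence. Origin: centre of its underside. Not to be disturbed.

How it is judged:
By the outcome, as a careful person would: the job done as asked, in the order asked, and still so for the second after the job is handed in, with the robot touching nothing.
It also fails if it takes over 51 s, if anything falls off the work surface, if the arm or the gripper's body presses on something with over 40 N, if the wrist force passes 120 N, or if a joint passes its speed limit or range.

## Working session

There is one attempt and no reset: what is moved stays moved. The work goes in short steps, Python scripts to look and compute and a tool call to move; the robot and the scene stay as the last step left them, time stands still between calls to the robot, and variables do not carry over. Pictures are saved under pics/ and viewed, about 8 in all and at most 12, crops included, and the job is handed in when it is done.

Besides the shell and the picture viewer there is one more tool, called after "Call:" by a JSON object that holds its "name" and its "arguments", one argument or row to a line. jog_arm: Moves the arm, as the interface text tells. Its arguments: {"type":"object","properties":{"commands":{"type":"array","items":{"type":"number"}},"newtons":{"type":"number"}},"required":["commands"]}

```bash
mkdir -p pics
cat > h.py <<'E'
from plant import *
import numpy as np, cv2
def save(cam,name):
    im=snapshot(cam); cv2.imwrite(f'pics/{name}.png',im[:,:,::-1]); return im
def ray(cam,px,z):
    c=camera_info(cam);R=np.array(c['R']);t=np.array(c['t'])
    d=R.T@np.array([(px[0]-c['cx'])/c['fx'],(px[1]-c['cy'])/c['fy'],1]);o=-R.T@t
    return o+d*(z-o[2])/d[2]
def proj(cam,X):
    c=camera_info(cam);p=np.array(c['R'])@np.array(X)+np.array(c['t'])
    return np.array([c['fx']*p[0]/p[2]+c['cx'],c['fy']*p[1]/p[2]+c['cy']])
E
python3 - <<'E'
from h import *
a=save('top','t1');b=save('scene','s1')
cv2.imwrite('pics/both.png',cv2.resize(np.vstack([a,b]),(480,600))[:,:,::-1]) 
for cam in('top','scene'):
    c=camera_info(cam);R=np.array(c['R']);print(cam,-R.T@c['t'],c['fx'],R[2])
for n,z in [('ledge',0),('ledge_end',.05),('plate',.05),('plate_hole',.056),('gear',0),('bushing',0),('vial_3',0),('bolt',0)]:
  for cam in('top','scene'):
    r=tip_of(n,cam)
    print(n,cam,[(np.round(q['position'],1),round(q['p'],2),np.round(ray(cam,q['position'],z),4)[:2]) for q in r[:2]])
r=regions_of('plate','top')[0]
cs,_=cv2.findContours(r['region'].astype('uint8'),0,1);k=max(cs,key=cv2.contourArea)
bx=cv2.boxPoints(cv2.minAreaRect(k));print([np.round(ray('top',p,.056)[:2],4) for p in bx])
print(get_state())
E
```

```text
top [0.46295438 0.18919208 0.90511658] 421.48814807556175 [ 0.10714947 -0.01092199 -0.99418293]
scene [-0.13920281  0.59607839  0.54124063] 476.2440640076854 [ 0.72120653 -0.4733903  -0.50572993]
ledge top [(array([327.5, 231.9]), 0.59, array([0.501, 0.168])), (array([317.3, 233.3]), 0.34, array([0.498 , 0.1899]))]
ledge scene [(array([314.4, 235.7]), 0.85, array([0.5075, 0.1667]))]
ledge_end top [(array([391.2, 219.6]), 0.62, array([0.5235, 0.0393]))]
ledge_end scene [(array([361.2, 190.9]), 0.87, array([0.5307, 0.0341]))]
plate top [(array([320.4, 232.5]), 0.56, array([0.4977, 0.1836]))]
plate scene [(array([311.5, 221.4]), 0.76, array([0.4899, 0.1851]))]
plate_hole top []
plate_hole scene [(array([327.7, 208.6]), 0.68, array([0.503 , 0.1389]))]
gear top [(array([306.3, 301.3]), 0.67, array([0.3551, 0.2134]))]
gear scene [(array([340.3, 286.7]), 0.6, array([0.3568, 0.2132]))]
bushing top [(array([338.8, 234.3]), 0.64, array([0.4957, 0.1438])), (array([354.4, 289.3]), 0.63, array([0.3795, 0.1117]))]
bushing scene [(array([376.9, 262.5]), 0.51, array([0.3739, 0.1181]))]
vial_3 top [(
[... 292 characters left out ...]
03, 0.2442])]
{'time_s': 0.95, 'joints': array([-1.23711360e+00,  3.58805182e-01,  1.51039237e+00, -2.23000357e-05,
        1.27249205e+00, -1.15113285e-01]), 'joint_vel': array([ 2.51350324e-05,  5.22986759e-04,  1.47182501e-03, -2.10261426e-04,
        1.32942835e-03, -1.95827920e-03]), 'tau': array([-2.57290812e-04, -5.15336108e+01, -2.71134228e+01,  6.75093988e-02,
        2.45965953e-02,  1.08980507e-05]), 'ee_pos': array([ 0.26030838, -0.540584  ,  0.4046226 ]), 'tool_rot': array([-0.59870953,  0.37623386, -0.37617095,  0.59874067]), 'contact_force': array([ 0.01939703, -0.01220481, -0.35561966]), 'ft_torque': array([-0.06897249,  0.01800413,  0.06292238]), 'width': 0.9980288624344559}
```

View pics/t1.png

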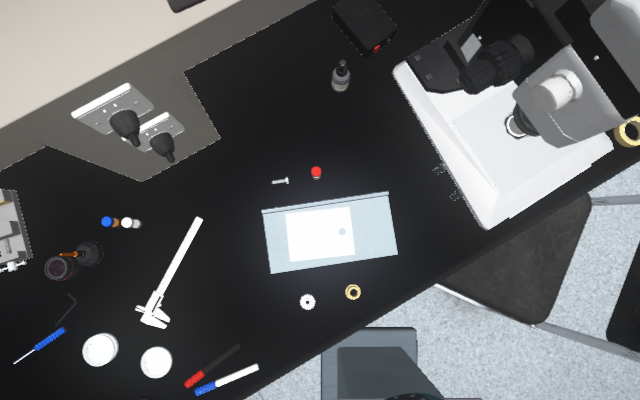

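View pics/s1.png

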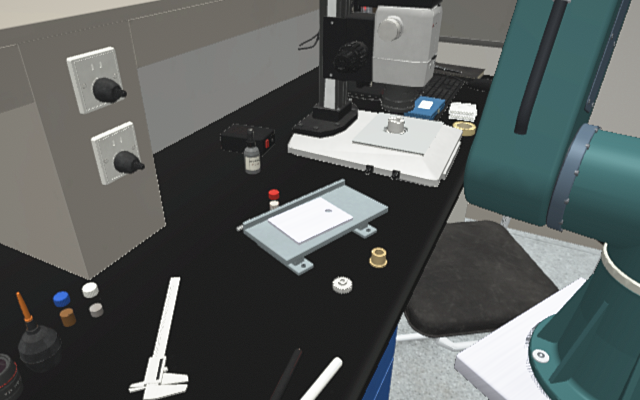

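The top view shows the plate (about 287–354, 207–262, hole at 342,232) askew on the ledge (corners about 262,211 / 388,192 / 397,254 / 272,273). The gear and bushing are on the near side, and the vial (316,172) and bolt (280,181) are behind the fence. The scene view agrees.

```bash
cat >> h.py <<'E'
from scipy.optimize import least_squares
def rectfit(mask,cam,z):
    cs,_=cv2.findContours(mask.astype('uint8'),0,1);k=max(cs,key=cv2.contourArea)[:,0,:].astype(float)
    P=np.array([ray(cam,p,z)[:2] for p in k])
    (c,s,a)=cv2.minAreaRect((P*1000).astype(np.float32));return c,s,a,cv2.boxPoints((c,s,a))
def L2W(led,p): # led=(x,y,yaw) m ; p in ledge mm -> world
    c,s=np.cos(led[2]),np.sin(led[2]);return np.array([led[0]+(c*p[0]-s*p[1])/1000,led[1]+(s*p[0]+c*p[1])/1000,p[2]/1000])
def fitmask(mask,cam,hullpts,x0):
    # fit planar pose so the silhouette hull of 3d points (mm) matches the mask contour
    cs,_=cv2.findContours(mask.astype('uint8'),0,1);k=cv2.convexHull(max(cs,key=cv2.contourArea))[:,0,:].astype(np.float32)
    full=max(cs,key=cv2.contourArea)[:,0,:].astype(float)
    def f(v):
        h=cv2.convexHull(np.array([proj(cam,L2W(v,p)) for p in hullpts],np.float32))
        return [cv2.pointPolygonTest(h,tuple(map(float,q)),True)-.5 for q in full]
    r=least_squares(f,x0,loss='soft_l1',x_scale=[.01,.01,.05],diff_step=1e-3);return r.x,np.abs(r.fun).mean()
PL=[(x,y,z) for x in(-48,48) for y in(-65,65) for z in(50,56)]
LE=[(x,y,z) for x in(-70,60) for y in(-130,130) for z in((42,50) if x<0 else (42,62))]
def measure(verbose=1):
    out={}
    for cam in('top','scene'):
        snapshot(cam)
        for n,h in(('ledge',LE),('plate',PL)):
            r=regions_of(n,cam)
            if not r: print(cam,n,'none');continue
            m=r[0]['region']
            if n=='ledge':
                rp=regions_of('plate',cam)
                if rp:m=m|rp[0]['region']
                m=cv2.morphologyEx(m.astype('uint8'),cv2.MORPH_CLOSE,np.ones((5,5)))
            v,e=fitmask(m,cam,h,[.5,.17,.12]);out[n,cam]=v
            print(n,cam,np.round(v[:2]*1000,1),round(np.degrees(v[2]),2),'err',round(e,2))
        if ('ledge',cam) in out and ('plate',cam) in out:
            l,p=out['ledge',cam],out['plate',cam];d=(p-l)[:2]*1000;c,s=np.cos(l[2]),np.sin(l[2])
            print(' plate in ledge mm',np.round([c*d[0]+s*d[1],-s*d[0]+c*d[1]],1),'yaw',round(np.degrees(p[2]-l[2]),2))
    return out
E
python3 - <<'E'
from h import *
o=measure()
im=snapshot('top').copy()
for n,h in(('ledge',LE),('plate',PL)):
    for cam,col in(('top',(255,0,0)),('scene',(0,160,0))):
        if (n,cam) in o:
            h2=cv2.convexHull(np.array([proj('top',L2W(o[n,cam],p)) for p in h],np.float32));cv2.polylines(im,[(h2*16).astype(int)],True,col,1,shift=4)
cv2.imwrite('pics/t2.png',cv2.resize(im[160:310,230:430],None,fx=4,fy=4,interpolation=0)[:,:,::-1])
from scipy.spatial.transform import Rotation as Ro
print(np.round(Ro.from_quat(get_state()['tool_rot']).as_matrix(),3),nose_length if 'nose_length' in globals() else '')
for p in[(540,145),(490,228),(395,65),(525,135)]:print(p,[np.round(ray('top',p,z)[:2],3) for z in(.02,.2,.3)])
E
```

```text
ledge top [503.  166.2] 8.55 err 0.42
plate top [494.9 184.6] 6.1 err 0.33
 plate in ledge mm [-5.3 19.4] yaw -2.45
ledge scene [496.3 170.9] 9.37 err 2.45
plate scene [492.  186.1] 6.19 err 0.27
 plate in ledge mm [-1.9 15.6] yaw -3.17
[[ 0.434 -0.     0.901]
 [-0.901  0.     0.434]
 [-0.    -1.    -0.   ]] 0.182
(540, 145) [array([ 0.686, -0.291]), array([ 0.641, -0.193]), array([ 0.615, -0.139])]
(490, 228) [array([ 0.507, -0.174]), array([ 0.498, -0.1  ]), array([ 0.493, -0.059])]
(395, 65) [array([0.865, 0.019]), array([0.784, 0.053]), array([0.738, 0.072])]
(525, 135) [array([ 0.708, -0.26 ]), array([ 0.658, -0.168]), array([ 0.63 , -0.118])]
```

View pics/t2.png

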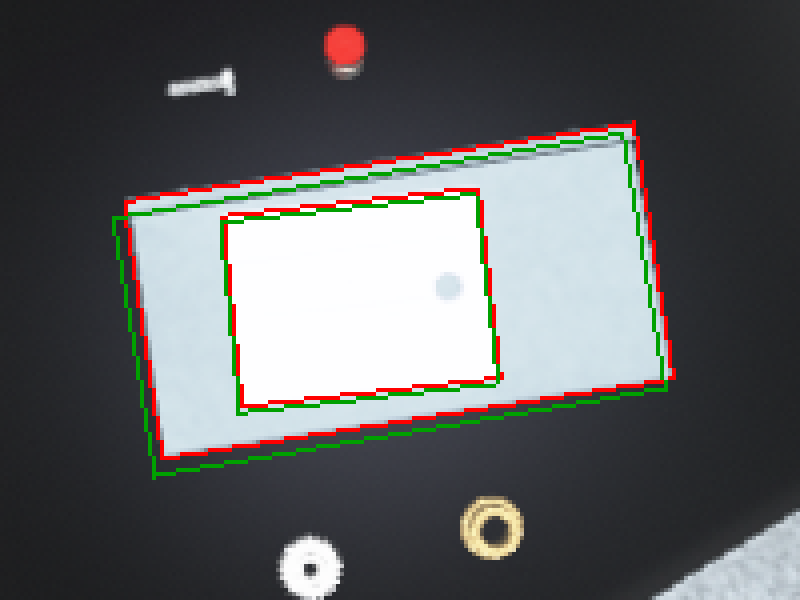

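Red (top fit) matches the plate and ledge edges well. The scene ledge fit is spoiled by the feet. From the top view, the plate sits at ledge (-5.3, +19.4) mm with yaw -2.45°, and the ledge yaw is 8.55°. I'll travel there via a waypoint clear of the microscope.

Call:
{"name": "jog_arm", "arguments": {
  "commands": [-1,-328,0,335,17.1,-1,-328,0,335,17.1,-1,-328,0,335,17.1,-1,-328,0,335,17.1,-1,-328,0,335,17.1,-1,-328,0,335,17.1,-1,-328,0,335,17.1,-1,-328,0,335,17.1,-1,-328,0,335,17.1,-1,-328,0,335,17.1,-1,-328,0,335,17.1,-1,-328,0,335,17.1,-1,-578,0,444,17.1,-1,-578,0,444,17.1,-1,-578,0,444,17.1,-1,-578,0,444,17.1,-1,-578,0,444,17.1,-1,-578,0,444,17.1,-1,-578,0,444,17.1,-1,-578,0,444,17.1]
}}

```text
time_s: 3.07
ee_pos: [0.4095, 0.176, 0.4049]
tool_rot: [-0.536, 0.46, -0.46, 0.538]
contact_force: [0.6, -0.4, -0.1]
width: 1.0
```

```bash
cat >> h.py <<'E'
from scipy.spatial.transform import Rotation as Ro
LED=np.array([.5015,.1669,np.radians(8.55)])
def where():
    s=get_state();R=Ro.from_quat(s['tool_rot']).as_matrix();d=(s['ee_pos']-[LED[0],LED[1],0])*1000
    c,q=np.cos(LED[2]),np.sin(LED[2]);f=s['contact_force']
    print('t',round(s['time_s'],2),'ledge xy',np.round([c*d[0]+q*d[1],-q*d[0]+c*d[1]],1),'tip z',round(d[2]-182,1),'toolx ang',round(np.degrees(np.arctan2(R[1,0],R[0,0]))-8.55,2),'j',np.round(s['joints'],2),'F',np.round(f,1),'w',round(s['width'],2))
E
python3 -c "
from h import *
where()"
```

```text
t 3.07 ledge xy [-89.6  22.7] tip z 222.9 toolx ang -89.7 j [0.25 0.13 1.83 0.   1.18 1.67] F [ 0.6 -0.4 -0.1] w 1.0
```

Call:
{"name": "jog_arm", "arguments": {
  "commands": [-1,0,40,0,0,-1,0,80,0,0,-1,0,115,0,0,-1,0,140,0,0,-1,0,155,0,0,-1,0,165,0,0,-1,0,170,0,0,-1,0,170,0,0,-1,0,170,0,0]
}}

```text
time_s: 3.82
ee_pos: [0.41, 0.1723, 0.2349]
tool_rot: [-0.536, 0.461, -0.461, 0.536]
contact_force: [0.4, 0.7, -0.1]
width: 1.001
```

```bash
python3 -c "
from h import *
where(); save('scene','s2')
im=cv2.imread('pics/s2.png')[130:330,200:440]; cv2.imwrite('pics/s2c.png',cv2.resize(im,None,fx=3,fy=3))"
```

```text
t 3.82 ledge xy [-89.7  18.9] tip z 52.9 toolx ang -89.97 j [ 0.24  0.39  2.02 -0.    0.73  1.66] F [ 0.4  0.7 -0.1] w 1.0
```

View pics/s2c.png

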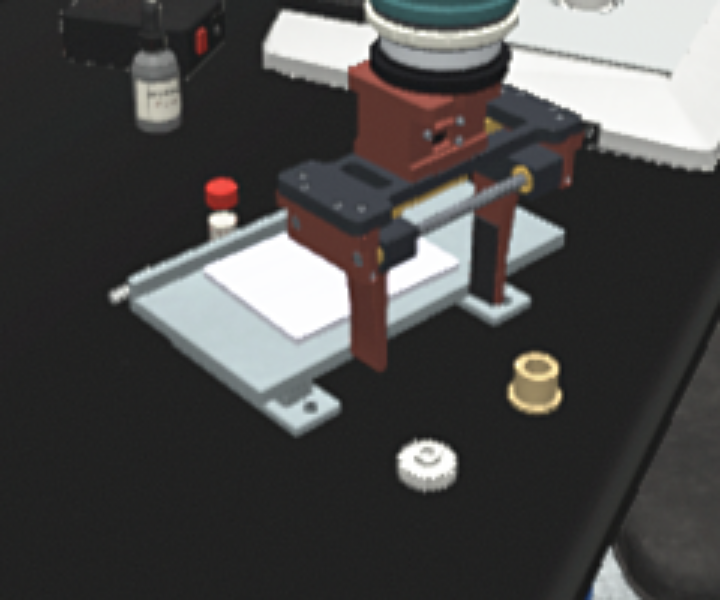

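The open gripper straddles along the plate's near side, over the ledge's front edge, with tips at plate level and clear of the gear and bushing. I'll advance it gently.

Call:
{"name": "jog_arm", "arguments": {
  "commands": [-1,0,0,6,0,-1,0,0,12,0,-1,0,0,16,0,-1,0,0,18,0,-1,0,0,20,0,-1,0,0,22,0,-1,0,0,24,0,-1,0,0,26,0,-1,0,0,27,0,-1,0,0,28,0,-1,0,0,29,0,-1,0,0,30,0,-1,0,0,31,0,-1,0,0,32,0,-1,0,0,32,0]
}}

```text
time_s: 5.12
ee_pos: [0.4414, 0.1777, 0.2347]
tool_rot: [-0.536, 0.461, -0.461, 0.536]
contact_force: [0.2, -0.1, -0.6]
width: 1.003
```

```bash
python3 -c "
from h import *
where(); save('top','t3')
im=cv2.imread('pics/t3.png')[170:290,240:420]; cv2.imwrite('pics/t3c.png',cv2.resize(im,None,fx=4,fy=4))"
```

```text
t 5.12 ledge xy [-57.8  19.6] tip z 52.7 toolx ang -89.93 j [0.24 0.42 1.95 0.   0.77 1.66] F [ 0.2 -0.1 -0.6] w 1.0
```

View pics/t3c.png

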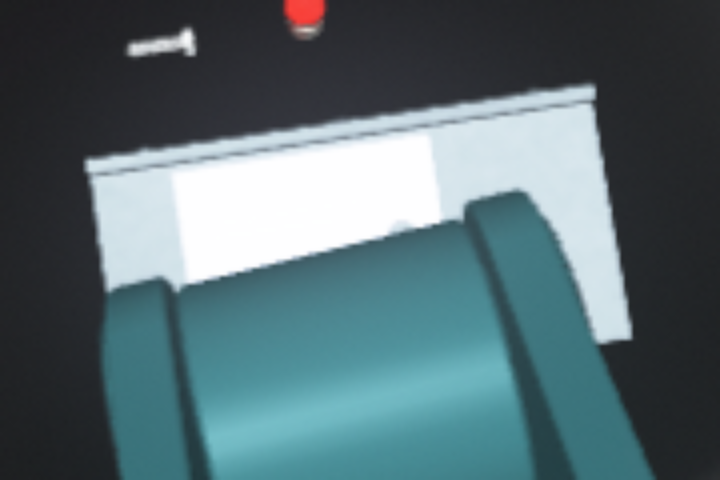

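The plate now looks about parallel to the fence, with a gap of a few mm. There is no stop force yet, so I'll continue.

Call:
{"name": "jog_arm", "arguments": {
  "commands": [-1,0,0,1,0,-1,0,0,2,0,-1,0,0,2.5,0,-1,0,0,3,0,-1,0,0,3,0]
}}

```text
time_s: 5.58
ee_pos: [0.4443, 0.1781, 0.2347]
tool_rot: [-0.536, 0.461, -0.461, 0.536]
contact_force: [-1.2, 0.4, -0.7]
width: 0.999
```

Call:
{"name": "jog_arm", "arguments": {
  "commands": [-1,0,0,0.5,0,-1,0,0,1,0,-1,0,0,1,0]
}}

```text
time_s: 5.83
ee_pos: [0.4452, 0.1782, 0.2347]
tool_rot: [-0.536, 0.461, -0.461, 0.536]
contact_force: [-0.9, 0.4, 0.3]
width: 0.999
```

Call:
{"name": "jog_arm", "arguments": {
  "commands": [-1,0,0,0.5,0,-1,0,0,1,0,-1,0,0,1,0]
}}

```text
time_s: 6.08
ee_pos: [0.4463, 0.1784, 0.2347]
tool_rot: [-0.536, 0.461, -0.461, 0.536]
contact_force: [-1.5, 0.1, 0.2]
width: 1.001
```

Call:
{"name": "jog_arm", "arguments": {
  "commands": [-1,0,0,0.5,0,-1,0,0,1,0,-1,0,0,1,0]
}}

```text
time_s: 6.33
ee_pos: [0.4466, 0.1785, 0.2346]
tool_rot: [0.537, -0.461, 0.461, -0.536]
contact_force: [-4.2, -0.7, 3.3]
width: 0.999
```

Call:
{"name": "jog_arm", "arguments": {
  "commands": [-1,0,0,0.5,0,-1,0,0,1,0,-1,0,0,1,0]
}}

```text
time_s: 6.58
ee_pos: [0.447, 0.1785, 0.2345]
tool_rot: [0.537, -0.462, 0.46, -0.535]
contact_force: [-5.5, 0.2, 4.9]
width: 0.996
```

```bash
python3 -c "
from h import *
where(); save('top','t4');save('scene','s4')
a=cv2.resize(cv2.imread('pics/t4.png')[180:255,250:410],None,fx=5,fy=5)[:290]
b=cv2.resize(cv2.imread('pics/s4.png')[170:230,230:390],None,fx=5,fy=5)
cv2.imwrite('pics/c4.png',np.vstack([a,b]))"
```

```text
t 6.58 ledge xy [-52.2  19.6] tip z 52.5 toolx ang -89.94 j [0.24 0.43 1.94 0.   0.78 1.66] F [-5.5  0.2  4.9] w 1.0
```

View pics/c4.png

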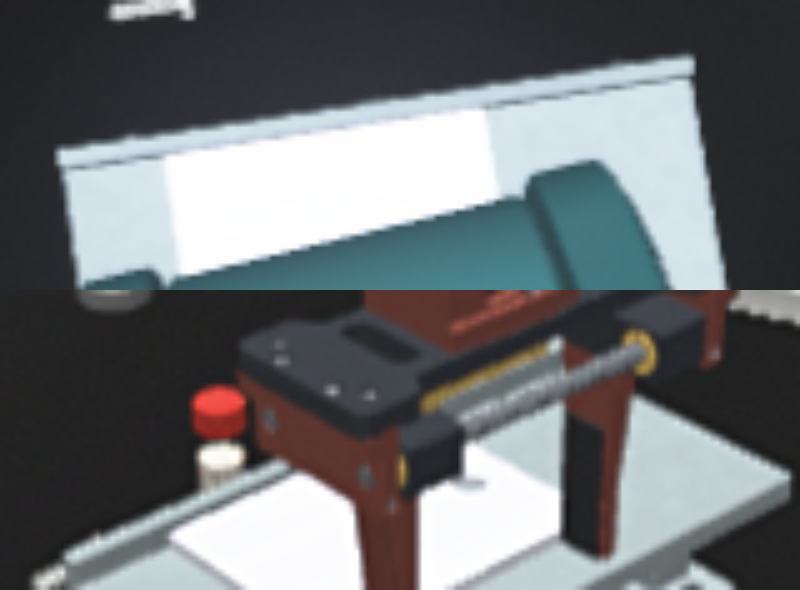

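The plate is hard against the fence: the push force rose to 5.5 N with the full side flush. Now I'll retreat, lift, turn 90° and go round to the left end with the fingers half closed.

Call:
{"name": "jog_arm", "arguments": {
  "commands": [-1,0,0,-5,0,-1,0,0,-20,0,-1,0,0,-30,0,0,0,-40,-30,0,0,0,-60,-30,0,0,-100,-60,54,-90,0,-100,-60,54,-90,0,-100,-60,54,-90,0,-100,-60,54,-90,0,-100,-60,54,-90,0,-100,-60,54,-90,0,-100,-60,54,-90,0,-100,-60,54,-90,0,-100,-60,54,-90,0,-100,-60,54,-90,0,-100,-60,54,-90,0,-100,-60,54,-90,0,-100,-60,54,-90,0,-100,-60,54,-90,0,-100,-60,54,-90]
}}

```text
time_s: 8.35
ee_pos: [0.4867, 0.2857, 0.2948]
tool_rot: [-0.705, -0.053, 0.052, 0.705]
contact_force: [0.4, 0.6, 0.4]
width: 0.498
```

```bash
python3 -c "
from h import *
where(); save('top','t5');save('scene','s5')
for cam in('top','scene'):
  for n,z in(('plate_hole',.056),('ledge_end',.05)):
    print(cam,n,[(np.round(q['position'],1),round(q['p'],2),np.round(ray(cam,q['position'],z)[:2],4)) for q in tip_of(n,cam)[:2]])
a=cv2.resize(cv2.imread('pics/t5.png')[170:270,240:420],None,fx=4,fy=4)[:300]
b=cv2.resize(cv2.imread('pics/s5.png')[160:235,230:410],None,fx=4,fy=4)
cv2.imwrite('pics/c5.png',np.vstack([a,b]))"
```

```text
t 8.35 ledge xy [  3.  119.7] tip z 112.8 toolx ang -0.07 j [0.41 0.43 1.71 0.   1.   0.26] F [0.4 0.6 0.4] w 0.5
top plate_hole [(array([335.5, 225. ]), 0.77, array([0.5125, 0.1531]))]
top ledge_end [(array([390.3, 218.2]), 0.64, array([0.5263, 0.0411]))]
scene plate_hole [(array([324. , 207.4]), 0.88, array([0.5106, 0.1424]))]
scene ledge_end [(array([362.6, 193.1]), 0.76, array([0.5218, 0.0374]))]
```

View pics/c5.png

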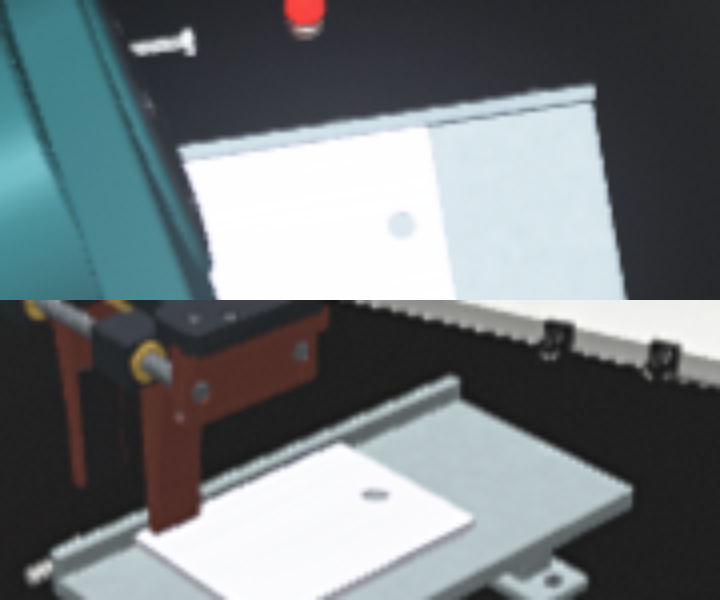

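The plate is flush with the fence, with its right edge at top pixel ~(350,222) and the hole at ~(340,226), so about 120 mm remains to slide. I'll lower at the left end.

Call:
{"name": "jog_arm", "arguments": {
  "commands": [0,0,25,0,0,0,0,45,0,0,0,0,55,0,0,0,0,60,0,0,0,0,60,0,0,0,0,60,-8,0,0,0,60,-14,0,0,0,60,-18,0,0,0,60,-20,0,0,0,60,-22,0,0,0,60,-24,0,0,0,60,-26,0,0,0,60,-28,0,0,0,60,-30,0,0,0,60,-32,0,0,0,60,-34,0,0,0,60,-36,0,0,0,60,-38,0,0,0,60,-40,0]
}}

```text
time_s: 10.23
ee_pos: [0.4925, 0.2459, 0.2347]
tool_rot: [-0.705, -0.053, 0.053, 0.705]
contact_force: [-0.4, 2.1, 2.1]
width: 0.501
```

```bash
python3 -c "
from h import *
where(); save('top','t6');save('scene','s6')
a=cv2.resize(cv2.imread('pics/t6.png')[170:270,240:420],None,fx=4,fy=4)[:300]
b=cv2.resize(cv2.imread('pics/s6.png')[160:235,230:410],None,fx=4,fy=4)
cv2.imwrite('pics/c6.png',np.vstack([a,b]))"
```

```text
t 10.23 ledge xy [ 2.9 79.5] tip z 52.7 toolx ang 0.06 j [0.34 0.5  1.79 0.   0.86 0.19] F [-0.4  2.1  2.1] w 0.5
```

View pics/c6.png

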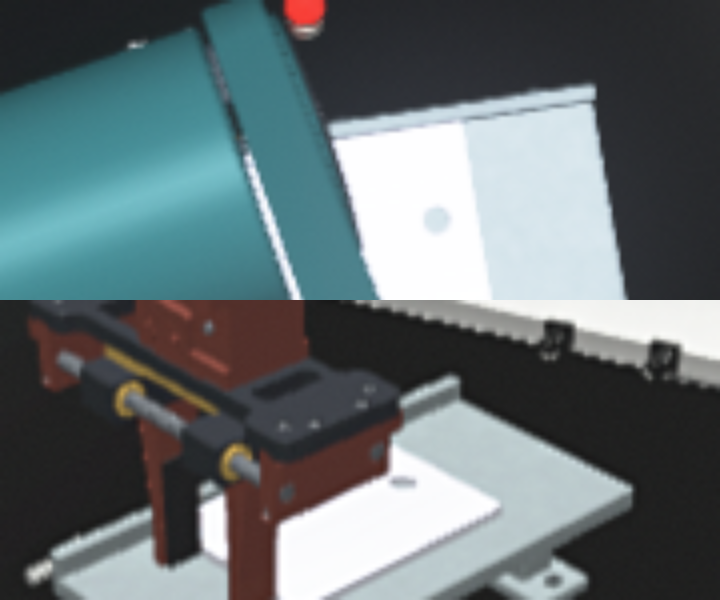

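The plate is sliding along the fence, still flush, and has moved about 18 mm. I'll continue about 85 mm, then measure.

Call:
{"name": "jog_arm", "arguments": {
  "commands": [0,0,0,-2,0,0,0,0,-5,0,0,0,0,-9,0,0,0.5,0,-14,0,0,0.5,0,-19,0,0,0.5,0,-24,0,0,0.5,0,-29,0,0,1,0,-34,0,0,1,0,-39,0,0,1,0,-44,0,0,1,0,-49,0,0,1.5,0,-54,0,0,1.5,0,-59,0,0,1.5,0,-64,0,0,1.5,0,-69,0,0,2,0,-74,0,0,2,0,-79,0,0,2,0,-83,0,0,2,0,-85,0,0,2,0,-85,0]
}}

```text
time_s: 12.0
ee_pos: [0.5077, 0.1618, 0.2348]
tool_rot: [0.705, 0.053, -0.053, -0.705]
contact_force: [-0.3, -0.6, 0.7]
width: 0.501
```

```bash
python3 -c "
from h import *
where(); save('top','t7');save('scene','s7')
LT=np.array([.503,.1662,np.radians(8.55)])
for cam in('top','scene'):
  for n,z in(('plate_hole',.056),('ledge_end',.05)):
    for q in tip_of(n,cam)[:1]:
      w=ray(cam,q['position'],z)[:2]; d=(w-LT[:2])*1000;c,s=np.cos(LT[2]),np.sin(LT[2]);print(cam,n,q['position'].round(1) if hasattr(q['position'],'round') else q['position'],round(q['p'],2),np.round([c*d[0]+s*d[1],-s*d[0]+c*d[1]],1))
a=cv2.resize(cv2.imread('pics/t7.png')[170:270,260:440],None,fx=4,fy=4)[:300]
b=cv2.resize(cv2.imread('pics/s7.png')[160:235,230:410],None,fx=4,fy=4)
cv2.imwrite('pics/c7.png',np.vstack([a,b]))"
```

```text
t 12.0 ledge xy [ 5.4 -6. ] tip z 52.8 toolx ang 0.05 j [ 0.18  0.48  1.83 -0.    0.83  0.03] F [-0.3 -0.6  0.7] w 0.5
scene plate_hole [359.0, 188.9] 0.64 [   9.6 -129.5]
```

View pics/c7.png

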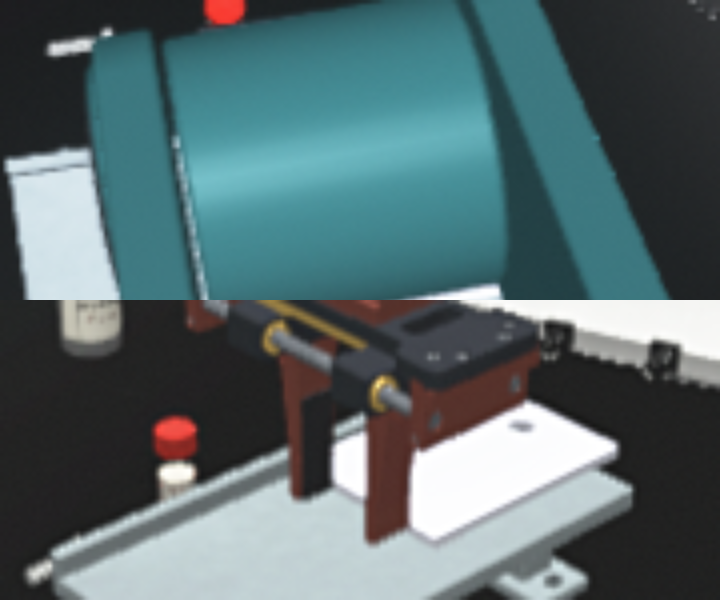

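Odometry and the scene view both put the hole at ledge y≈-129 mm, still over the ledge's end. The target is -145, so I'll push 16 mm more, then retreat upward and look.

Call:
{"name": "jog_arm", "arguments": {
  "commands": [0,0,0,-2,0,0,0,0,-5,0,0,0,0,-8,0,0,0.5,0,-11,0,0,0.5,0,-13,0,0,0.5,0,-15,0,0,0.5,0,-16,0,0,0.5,0,-16,0,0,0,0,-10,0,0,0,0,5,0,0,0,0,20,0,0,0,-40,20,0,0,0,-80,50,0,0,0,-80,90,0,0,0,-80,130,0,0,0,-80,170,0,0,0,-80,190,0,0,0,-80,200,0,0,0,-80,200,0]
}}

```text
time_s: 13.88
ee_pos: [0.4768, 0.362, 0.3146]
tool_rot: [-0.705, -0.054, 0.054, 0.705]
contact_force: [-0.1, -0.7, 0.2]
width: 0.497
```

```bash
cat >> h.py <<'E'
def check(name):
    where();LT=np.array([.503,.1662,np.radians(8.55)]);c,s=np.cos(LT[2]),np.sin(LT[2])
    for cam in('top','scene'):
        save(cam,cam[0]+name)
        for n,z in(('plate_hole',.056),('ledge_end',.05)):
            for q in tip_of(n,cam)[:1]:
                d=(ray(cam,q['position'],z)[:2]-LT[:2])*1000;print(cam,n,np.round(q['position'],1),round(q['p'],2),np.round([c*d[0]+s*d[1],-s*d[0]+c*d[1]],1))
        r=regions_of('plate',cam)
        if r:
            v,e=fitmask(r[0]['region'],cam,PL,[.505,.07,.14]);d=(v-LT)[:2]*1000
            print(cam,'plate',np.round([c*d[0]+s*d[1],-s*d[0]+c*d[1]],1),'yaw',round(np.degrees(v[2])-8.55,2),'err',round(e,2))
        for n,z in(('gear',0),('bushing',0),('vial_3',0),('bolt',0)):
            print(cam,n,[(np.round(ray(cam,q['position'],z)[:2],3),round(q['p'],2)) for q in tip_of(n,cam)[:1]])
    a=cv2.resize(cv2.imread(f'pics/t{name}.png')[170:270,260:440],None,fx=4,fy=4)[:330]
    b=cv2.resize(cv2.imread(f'pics/s{name}.png')[165:230,230:410],None,fx=4,fy=4)
    cv2.imwrite(f'pics/c{name}.png',np.vstack([a,b]))
E
python3 -c "
from h import *
check('8')"
```

```text
t 13.88 ledge xy [  4.6 196.6] tip z 132.6 toolx ang 0.24 j [ 0.53  0.45  1.61 -0.    1.08  0.38] F [-0.1 -0.7  0.2] w 0.5
top plate_hole [376.6 218.4] 0.52 [  8.  -98.6]
top plate [  4.8 -97.8] yaw -0.44 err 0.45
top gear [(array([0.352, 0.215]), 0.71)]
top bushing [(array([0.356, 0.217]), 0.68)]
top vial_3 [(array([0.624, 0.194]), 0.53)]
top bolt [(array([0.609, 0.269]), 0.44)]
scene plate_hole [364.4 186.2] 0.58 [  10.  -146.5]
scene plate [  1.7 -95. ] yaw -1.06 err 0.29
scene gear [(array([0.351, 0.216]), 0.64)]
scene bushing [(array([0.375, 0.118]), 0.74)]
scene vial_3 [(array([0.634, 0.189]), 0.42)]
scene bolt [(array([0.606, 0.277]), 0.53)]
```

View pics/c8.png

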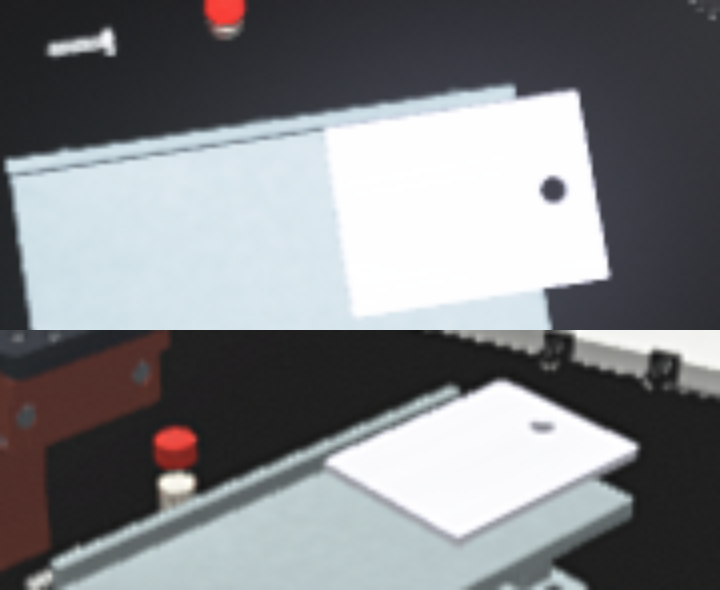

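The hole is now over dark background, clear of the ledge end, with about 33 mm of overhang. A slight yaw residual of about -0.4° is suspected, so I'll measure the edges with subpixel precision.

```bash
cat > m.py <<'E'
from h import *
import sys
def edge(g,p0,p1,z,thr,n=60,half=4):
    # sample normals across world line p0-p1 (ledge mm, top-cam pose), find subpixel threshold crossing, fit line
    LT=np.array([.503,.1662,np.radians(8.55)]);c,s=np.cos(LT[2]),np.sin(LT[2]);a=proj('top',L2W(LT,(*p0,z)));b=proj('top',L2W(LT,(*p1,z)))
    t=(b-a)/np.linalg.norm(b-a);m=np.array([-t[1],t[0]]);u=np.linspace(-half,half,81);Q=[]
    for k in np.linspace(.05,.95,n):
        P=(a+k*(b-a))[None]+u[:,None]*m;v=cv2.remap(g,P[:,0].astype(np.float32)[None],P[:,1].astype(np.float32)[None],1)[0]
        i=np.where((v[:-1]-thr)*(v[1:]-thr)<0)[0]
        if len(i):
            q=P[i[np.argmin(abs(u[i]))]];d=(ray('top',q,z/1000)[:2]-LT[:2])*1000;Q.append([c*d[0]+s*d[1],-s*d[0]+c*d[1]])
    Q=np.array(Q);l=0 if abs(p0[0]-p1[0])<abs(p0[1]-p1[1]) else 1;f=np.polyfit(Q[:,1-l],Q[:,l],1);r=Q[:,l]-np.polyval(f,Q[:,1-l]);k=abs(r)<1
    f=np.polyfit(Q[k,1-l],Q[k,l],1);return round(np.polyval(f,Q[:,1-l].mean()),2),round(np.degrees(np.arctan(f[0])),2),int(k.sum()),round(r[k].std(),2)
for nm,yc,lim in((sys.argv[1],float(sys.argv[2]),0),):
    im=cv2.imread(f'pics/{nm}.png');g=im.min(2).astype(np.float32)
    print('plate near (pos,slope deg,n,sd)',edge(g,(-44,yc+60),(-44,max(yc-60,-128)),56,235 ))
    print('plate -y end',edge(g,(-42,yc-65),(50,yc-65),56,150 if yc<-70 else 238))
    print('plate +y end',edge(g,(-42,yc+65),(48,yc+65),56,238))
    print('fence outer top',edge(g,(60,100),(60,-125),62,120))
    print('ledge front',edge(g,(-70,125),(-70,-125),50,120))
    print('ledge -y end',edge(g,(-68,-130),(-46,-130),50,120) if yc<-70 else edge(g,(-65,-130),(50,-130),50,120))
E
python3 m.py t8 -98; python3 m.py t1 19; python3 m.py t5 19
```

```text
plate near (pos,slope deg,n,sd) (np.float64(-44.15), np.float64(0.07), 58, np.float64(0.23))
plate -y end (np.float64(-162.64), np.float64(-0.02), 60, np.float64(0.18))
plate +y end (np.float64(-31.43), np.float64(-0.08), 59, np.float64(0.25))
fence outer top (np.float64(60.34), np.float64(0.04), 60, np.float64(0.26))
ledge front (np.float64(-69.06), np.float64(0.18), 60, np.float64(0.26))
ledge -y end (np.float64(-129.82), np.float64(-0.28), 60, np.float64(0.26))
plate near (pos,slope deg,n,sd) (np.float64(-51.29), np.float64(1.91), 12, np.float64(0.17))
plate -y end (np.float64(-45.59), np.float64(-2.54), 55, np.float64(0.26))
plate +y end (np.float64(85.31), np.float64(-2.48), 60, np.float64(0.12))
fence outer top (np.float64(60.27), np.float64(0.17), 59, np.float64(0.26))
ledge front (np.float64(-69.06), np.float64(0.09), 60, np.float64(0.26))
ledge -y end (np.float64(-129.61), np.float64(-0.12), 60, np.float64(0.27))
plate near (pos,slope deg,n,sd) (np.float64(-44.02), np.float64(0.1), 56, np.float64(0.33))
plate -y end (np.float64(-43.62), np.float64(-0.04), 60, np.float64(0.23))
plate +y end (np.float64(76.95), np.float64(11.48), 8, np.float64(0.19))
fence outer top (np.float64(60.39), np.float64(0.16), 57, np.float64(0.27))
ledge front (np.float64(-69.15), np.float64(0.08), 46, np.float64(0.31))
ledge -y end (np.float64(-129.69), np.float64(-0.09), 60, np.float64(0.27))
```

The plate is flush to within 0.1 mm and 0.1° of the pressed state. Overhang is about 33 mm, so I'm handing in.

```bash
python3 -c "
from h import *
where();print(close_job())"
```

```text
t 14.68 ledge xy [  4.8 194.6] tip z 132.7 toolx ang 0.06 j [0.53 0.45 1.61 0.   1.08 0.38] F [-0.2 -0.1  0.2] w 0.5
the job is handed in; nothing more can be done
None
```

I pushed the plate's long side flat against the fence with both open fingertips, stopping at about 5.5 N. I then slid it right along the fence from its left end, backed the gripper off clear above the ledge, and handed in at 14.7 s.

**Final checks (top camera, edge fits):**
- **Fence:** the plate's near side is at x = -44.15 mm in ledge coordinates (flush is -44). It lies parallel to within 0.1°, the same as when it was pressed against the fence.
- **Overhang:** the plate stands out about 33 mm, so the whole hole is about 6 mm clear of the ledge's end. About 97 mm of the 130 mm length still rests on the ledge; at least 87 mm was needed.
- **Small things:** the gear, bushing, vial and bolt were found within about 1 cm of where they started, which is within the detectors' scatter. The vial had no first reading from the scene camera to compare.

**Readings that disagreed:**
- The detector misplaced the hole in the last top view (y = -98.6 mm). The picture and the scene camera (-146.5 mm) contradict that.
- The detector confused the bushing with the gear in the last top view. The scene camera found it unmoved.
- The coarser region fits suggested the plate was skewed by -0.4° to -1.1°, which the edge fits did not confirm.

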